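Fold the probe thermometer and put it in its case

ROBOT

A 6-joint arm with a two-finger parallel gripper is mounted at the origin on the work surface. World frame = base frame: x ahead of the robot, y to its left, z up, the work surface at z = 0. Lengths are in m, angles in degrees, forces in N, time in s.
With the tool pointing down it reaches from about 0.25 to 0.725 m from the base axis. Payload 9.7 kg.
Tool frame: the origin (TCP) lies at the very end of the fingers, on their centre line; the grasp point (between the pads) lies 19 mm behind it (bot.hold_point_z is the distance from the TCP to the grasp point, in m); z points along the fingers, y is the line along which they close (so a half turn about z gives the same grasp; the last joint's range is limited). The gripper opens to 85 mm and grips with 20 to 120 N. Pads are 22 mm wide; open, the fingers measure 114 mm over their backs; the gripper's body (76 mm by 85 mm) begins 54 mm behind the grasp point. The pads swing forward as they close: fully open they stand 13 mm farther back than shut.
Start: joints at [75.287, 4.979, 10.078, 95.1, 0, 90], TCP at [0.14, 0.532, 0.231] pointing down, gripper open.
Joint ranges: [-179.16, 179.16], [-48.56, 103.87], [-65.8, 70.77], [-126.05, 130.52], [-82.76, 87.17], [-180, 180]. Speed limits (degrees/s): [127.2, 127.2, 147.25, 180, 180, 180].

INTERFACE

Orientations are given as [roll, pitch, yaw] about the fixed x, y, z axes, in that order (R = Rz(yaw) Ry(pitch) Rx(roll)).
In Python, from workcell import bot gives the robot as it stands.
- The arm moves only by the tool play_rows, never from a script. Its argument "targets" is a list of rows, each an object with "grip": the closure in counts, from 0 (fully open) to 255 (shut); "linear": the shift along the world's x, y, z in cm, a list of three; "delta_rot": the turn, a rotation vector about the world's x, y, z in rad, a list of three. A call has 1 to 10 rows; each row is the pose to reach, as a shift and turn from the pose commanded when the call began; what a row does not reach only later rows make up. A row lasts 1/10 s, in which the tool goes at most 50 mm and 8.59 degrees, less where a joint would pass 70% of its speed; a pose out of reach is approached as far as the arm can. A call with a gripper value outside its range is refused whole. The fingers move at their own pace and stop on an object; "force" is the grip in N (left out, the last holds). Time passes only in rows, so rows that repeat a pose let the fingers close. It gives the time, the measured TCP pose, the force, the opening and the grip force at its end, in the units of the state.
- bot.get_obs(): the state, without advancing time (a new reading comes with each control period).
- bot.camera(name): name is "scene" or "top" or "wrist"; returns a dict with "color" (384x512x3 uint8, red, green, blue), "range_z" (384x512 float32, m along the optical axis (not along the pixel's ray), 0 where there is no reading), "fov_y" (degrees; the focal length in pixels is half the picture's height over the tangent of half this angle, whatever the lens; pixels are square), "cx", "cy" (the principal point, pixels), "world_to_cam" (4x4, takes a point from world to camera coordinates). Camera axes: x right, y up, looking along -z (the intrinsics and any distortion apply to the point x, -y, -z); pixel columns grow to the right and rows downward; lengths in m; the calibration is good to about 2 mm. A picture is of the moment at which its call begins.
- bot.job_done(): hands the job in; it is judged then, once.
Trained networks look in a picture, given as the dict that the camera call returned (one of the last four; its "shot" number tells which), for a name from the list of things; names that differ only in an ending like _2 or _b are one class to them, and where a whole thing is asked for, a point or a joint stands for the part that bears it (a point fixed in the world has none). Each returns a list of dicts, best first, with "conf" (0 to 1); they miss things now and then, are a little off and sometimes report something else, mostly with a low value. They report only what shows in the picture. A call takes as long as a camera call. They do not tell look-alikes from the thing itself.
- bot.search_frame(picture, target): "box" ([left, top, right, bottom] in pixels, round what is visible of it).
- bot.trace(picture, target): "pixels" (384x512 bool, what is visible of it) and "box" ([left, top, right, bottom] in pixels, round what is visible of it).
- bot.pinpoint(picture, target): "pixel" ([column, row] in pixels: a listed point, or the origin of a listed thing).
The state is a dict: "time": time; "q": joint angles; "qd": joint speeds; "joint_efforts": joint torques, N m; "ee_pos": TCP position; "tcp_rot": TCP orientation; "wrist_force": force on the tool from outside, world axes, zero at the start; "torque": the same for the moment, N m; "opening": finger opening in m; "grasp_force": force on a finger pad.
Only numpy, scipy, OpenCV 4.12 (cv2) and the standard library are available. Lean on these libraries where they do the work, as an engineer would, in place of code of your own. Each camera call takes 0.05 s, during which the arm holds its last target. There are 200 camera calls.

TASK

The loaf is done: put the probe thermometer away. Swing its steel probe shut into the slot of the handle while the thermometer is still out on the table, then lay the folded thermometer flat, display up, inside its long bamboo case, along the case, not in the short tray, and let go.

Things in the scene. Friction and masses are not known exactly. Their poses are not given: they have to be found in the camera images.
- thermometer: Folding kitchen thermometer: loose grey plastic handle 150 x 36 x 24 mm (x, y, z), about 0.17 kg, lying flat, black display up. Origin: centre of its underside; x along the handle towards the hinge end, z up. The hinge axis is vertical at x +66, y +12 mm. A slot (z 7 to 17 mm, 12 mm deep) runs along the whole +y edge; folded, the probe lies wholly inside it.
- probe_tip (a point): Tip of the probe, a straight steel rod 7 mm thick, 115 mm long from hinge axis to tip, its axis 12 mm above the handle's underside. It swings level, always on the handle's +y side.
- probe (a joint): Probe angle, rad: 0 = folded (rod points from the hinge along the handle's -x), pi/2 = sticks out along its +y, stop at 2.6; starts at 1.0 to 2.2. Turns easily (0.012 N m, some 0.15 N at 80 mm from the hinge) and stays where left; a light push on the rod does not shift the handle.
- case: Storage case: shallow open bamboo tray fixed to the table, 200 x 76 mm outside, 190 x 66 inside, 18 high; walls 5, floor 4 mm thick. Each long wall has an 80 mm wide finger notch in its middle, down to the floor. Origin: centre of its underside; x along its length, z up. The thermometer may lie either way round. The similar tray 104 mm long is not it.
Mind the look-alikes: they are no part of the job. Of the things like the thermometer, leave any that is green; of the rest the smaller one is meant.

How it is judged:
By the outcome, as a careful person would: the job done as asked, in the order asked, and still so for the second after the job is handed in, with the robot touching nothing.
It also fails if it takes over 58 s, if anything falls off the work surface, if the arm or the gripper's body presses on something with over 40 N, if the wrist force passes 120 N, or if a joint passes its speed limit or range.

## Working session

There is one attempt and no reset: what is moved stays moved. The work goes in short steps, Python scripts to look and compute and a tool call to move; the robot and the scene stay as the last step left them, time stands still between calls to the robot, and variables do not carry over. Pictures are saved under pics/ and viewed, at most 10 in all, crops included, and the job is handed in when it is done.

Besides the shell and the picture viewer there is one more tool, called after "Emit:" by a JSON object that holds its "fn" and its "kwargs", one argument or row to a line. play_rows: Moves the arm, as the interface text tells. Its arguments: {"type":"object","properties":{"targets":{"type":"array","items":{"type":"object","properties":{"grip":{"type":"number"},"linear":{"type":"array","items":{"type":"number"}},"delta_rot":{"type":"array","items":{"type":"number"}}}}},"force":{"type":"number"}},"required":["targets"]}

```bash
mkdir -p pics; cat > h.py <<'E'
import numpy as np, cv2
from workcell import bot
def deproj(p,u,v,z=None):
    f=192/np.tan(np.radians(p['fov_y'])/2)
    T=np.linalg.inv(p['world_to_cam'])
    d=np.array([(u-p['cx'])/f,-(v-p['cy'])/f,-1.0])
    o=T[:3,3]; r=T[:3,:3]@d
    if z is None: s=p['range_z'][int(round(v)),int(round(u))]
    else: s=(z-o[2])/r[2]
    return o+s*r
def save(p,n): cv2.imwrite('pics/'+n,p['color'][:,:,::-1])
E
python3 - <<'E'
from h import *
a=bot.camera('top');b=bot.camera('scene')
img=np.vstack([a['color'],b['color']])
cv2.imwrite('pics/a.png',cv2.resize(a['color'],(800,600))[:,:,::-1]);save(b,'b.png')
print({k:v for k,v in a.items() if k not in('color','range_z')})
for n in ['thermometer','probe','case']:
    for r in bot.trace(a,n):
        m=r['pixels'];v,u=np.nonzero(m)
        rect=cv2.minAreaRect(np.array([u,v],np.float32).T)
        P=[deproj(a,*c,z=0.02) for c in cv2.boxPoints(rect)]
        print(n,r['conf'],r['box'],np.round([p[:2] for p in P],3).tolist())
for n in ['thermometer','probe_tip','case']:
    for r in bot.pinpoint(a,n):print(n,r['conf'],r['pixel'],deproj(a,*r['pixel']).round(3))
print(bot.get_obs())
E
```

```text
{'fov_y': 55.9020601654554, 'cx': 253.22978089560914, 'cy': 196.37420451207487, 'world_to_cam': array([[-0.02097858, -0.99976638, -0.00520421,  0.07771363],
       [ 0.98949924, -0.02150714,  0.14292897, -0.49908489],
       [-0.14300751, -0.00215111,  0.98971927, -0.94053708],
       [ 0.        ,  0.        ,  0.        ,  1.        ]]), 'shot': 1}
thermometer 0.92 [155.3, 110.5, 213.0, 173.2] [[0.608, 0.341], [0.761, 0.211], [0.721, 0.167], [0.569, 0.298]]
thermometer 0.65 [128.7, 222.7, 171.4, 273.1] [[0.409, 0.418], [0.437, 0.39], [0.33, 0.283], [0.303, 0.311]]
case 0.89 [320.9, 161.5, 367.3, 237.6] [[0.404, -0.112], [0.595, -0.18], [0.568, -0.257], [0.379, -0.186]]
thermometer 0.88 [184.2, 143.8] [0.652 0.255 0.034]
thermometer 0.8 [152.3, 245.9] [0.374 0.34  0.026]
thermometer 0.66 [218.6, 213.8] [0.457 0.162 0.025]
probe_tip 0.5 [174.6, 209.6] [0.473 0.287 0.002]
case 0.9 [342.8, 200.2] [ 0.489 -0.181  0.006]
{'time': 0.4, 'q': array([ 7.52874969e+01,  4.98428160e+00,  1.00700761e+01,  9.50986297e+01,
       -3.04445820e-04,  9.00008129e+01]), 'qd': array([ 0.03633037, -0.11064725,  0.08290321,  0.03697592, -0.10379429,
        0.00136608]), 'joint_efforts': array([-1.94900139e-06, -5.19502652e+01,  4.64383185e+01,  3.43857319e-03,
        7.40386099e-05, -6.66342117e-06]), 'ee_pos': array([0.13967439, 0.53192821, 0.23115955]), 'tcp_rot': array([-1.79987165e+02,  3.04627921e-04,  1.65286684e+02]), 'wrist_force': array([-0.5314423 ,  0.10458184, -0.62689819]), 'torque': array([ 0.04514244,  0.00273441, -0.01064862]), 'grasp_force': 0.0, 'opening': 0.08528188770995426}
```

View pics/a.png

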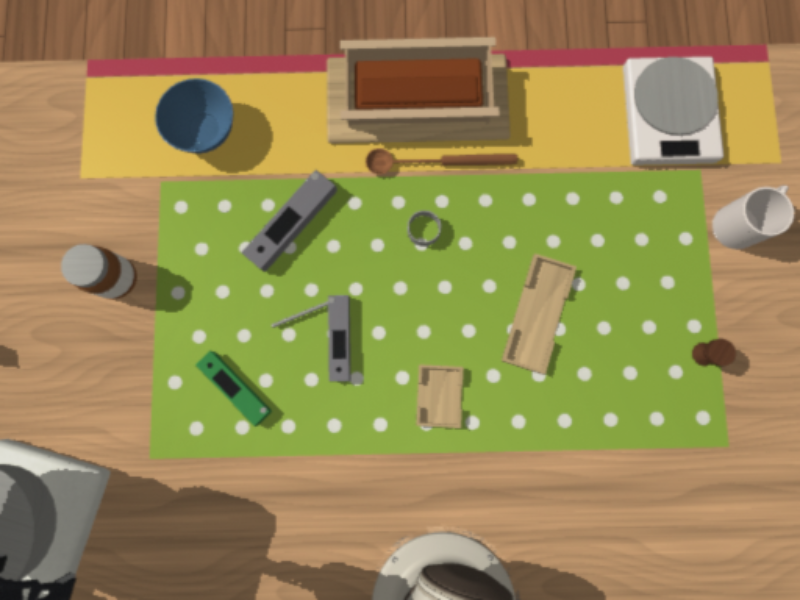

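View pics/b.png

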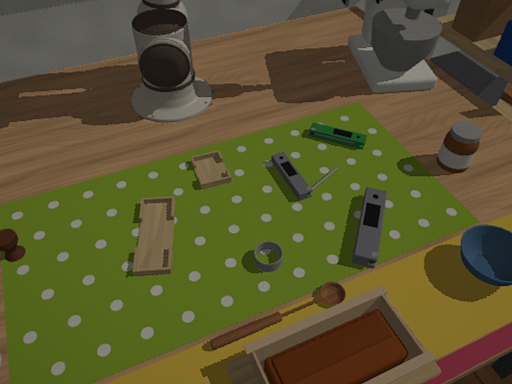

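Top picture: the target is the smaller grey handle at about (340,340) in the enlarged view, with its hinge at the top and its probe tip at (273,325). The green one and the larger grey one are the look-alikes. The long case is at (540,315) and the short tray at (440,397). I'll move above the handle and look from there.

Emit:
{"fn": "play_rows", "kwargs": {
  "targets": [
    {"grip": 0,"linear": [4,-5,0],"delta_rot": [0,0,0.03]},
    {"grip": 0,"linear": [8,-10,0],"delta_rot": [0,0,0.06]},
    {"grip": 0,"linear": [12,-15,0],"delta_rot": [0,0,0.1]},
    {"grip": 100,"linear": [16,-20,0],"delta_rot": [0,0,0.14]},
    {"grip": 255,"linear": [20,-25,0],"delta_rot": [0,0,0.18]},
    {"grip": 255,"linear": [24,-30,0],"delta_rot": [0,0,0.22]},
    {"grip": 255,"linear": [28,-35,0],"delta_rot": [0,0,0.257]},
    {"grip": 255,"linear": [30,-35,0],"delta_rot": [0,0,0.257]},
    {"grip": 255,"linear": [30,-35,0],"delta_rot": [0,0,0.257]},
    {"grip": 255,"linear": [30,-35,0],"delta_rot": [0,0,0.257]}
  ]
}}

```text
time: 1.4
ee_pos: [0.4421, 0.1788, 0.231]
tcp_rot: [-180.0, 0.0, 179.8]
wrist_force: [-0.6, 0.7, -0.5]
opening: -0.0007
grasp_force: 0.0
```

```bash
python3 - <<'E'
from h import *
o=bot.get_obs();print(o['time'],o['ee_pos'],o['tcp_rot'],o['q'].round(1))
a=bot.camera('wrist')
cv2.imwrite('pics/c.png',cv2.resize(a['color'],(800,600))[:,:,::-1])
for n in ['thermometer','probe','case']:
    for r in bot.trace(a,n):
        m=r['pixels'];v,u=np.nonzero(m)
        rect=cv2.minAreaRect(np.array([u,v],np.float32).T)
        P=[deproj(a,*c,z=0.02) for c in cv2.boxPoints(rect)]
        print(n,r['conf'],r['box'],np.round([p[:2] for p in P],3).tolist())
for n in ['thermometer','probe_tip','case']:
    for r in bot.pinpoint(a,n):print(n,r['conf'],r['pixel'],deproj(a,*r['pixel']).round(3))
E
```

```text
1.4 [0.4421296  0.17881964 0.23097595] [-1.79962846e+02  2.59573999e-02  1.79776945e+02] [22.  -5.   0.1 95.1 -0.  22.3]
thermometer 0.64 [355.6, 38.9, 466.6, 160.6] [[0.326, 0.281], [0.3, 0.314], [0.408, 0.421], [0.439, 0.388]]
thermometer 0.6 [228.2, 116.0, 346.2, 237.4] [[0.376, 0.151], [0.372, 0.276], [0.519, 0.291], [0.524, 0.153]]
thermometer 0.52 [343.4, 265.1, 371.3, 329.4] [[0.565, 0.291], [0.563, 0.324], [0.651, 0.337], [0.653, 0.302]]
probe 0.56 [258.3, 192.8, 345.4, 229.4] [[0.506, 0.188], [0.468, 0.284], [0.475, 0.287], [0.513, 0.19]]
case 0.77 [0.0, 136.6, 7.8, 186.0] [[0.402, -0.107], [0.402, -0.1], [0.456, -0.111], [0.456, -0.118]]
thermometer 0.78 [242.5, 173.7] [0.445 0.167 0.024]
thermometer 0.71 [407.9, 104.3] [0.369 0.347 0.023]
probe_tip 0.56 [342.5, 192.6] [0.471 0.287 0.011]
```

View pics/c.png

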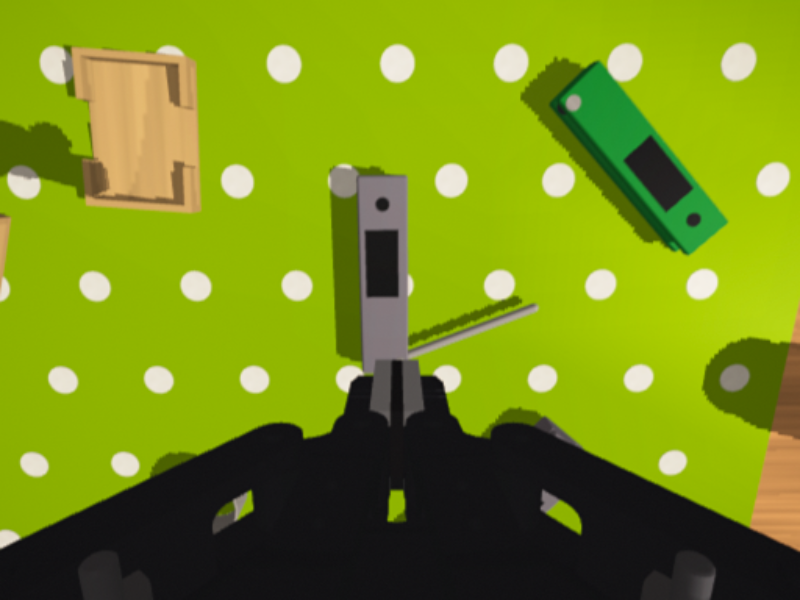

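The wrist picture shows the handle from (382,176) down to (385,370), partly hidden behind the fingers, and the rod running from (408,352) to its tip at (536,307). Next I'll fit the handle's top by depth.

```bash
cat >> h.py <<'E'
def cloud(p):
    f=192/np.tan(np.radians(p['fov_y'])/2); v,u=np.mgrid[:384,:512]; s=p['range_z']
    c=np.stack([(u-p['cx'])/f*s,-(v-p['cy'])/f*s,-s,np.ones_like(s)],-1)
    return (c@np.linalg.inv(p['world_to_cam']).T)[...,:3]
def fit(p,x0,x1,y0,y1,z0,z1):
    c=cloud(p); m=(p['range_z']>0)&(c[...,0]>x0)&(c[...,0]<x1)&(c[...,1]>y0)&(c[...,1]<y1)&(c[...,2]>z0)&(c[...,2]<z1)
    q=c[m]; r=cv2.minAreaRect((q[:,:2]*1000).astype(np.float32))
    return m.sum(),np.round(r[0],1),np.round(r[1],1),round(r[2],1),np.round(cv2.boxPoints(r)).tolist(),np.median(q[:,2]).round(4)
E
python3 - <<'E'
from h import *
a=bot.camera('wrist');t=bot.camera('top')
for p in(a,t):
    print(fit(p,.34,.56,.13,.197,.018,.03))
    print('rod',fit(p,.44,.53,.21,.3,.008,.017))
print('case',fit(t,.3,.65,-.3,-.06,.013,.03))
E
```

```text
(np.int64(3750), array([449.3, 169.8]), array([148.2,  36. ]), 0.3, [[375.0, 187.0], [375.0, 151.0], [523.0, 152.0], [523.0, 188.0]], np.float64(0.0235))
rod (np.int64(396), array([489.1, 249.1]), array([ 7.5, 85.1]), 21.0, [[470.0, 287.0], [501.0, 208.0], [508.0, 211.0], [477.0, 290.0]], np.float64(0.0141))
(np.int64(351), array([451.6, 167.2]), array([148. ,  35.6]), 0.5, [[377.0, 184.0], [378.0, 149.0], [526.0, 150.0], [525.0, 186.0]], np.float64(0.0244))
rod (np.int64(0), array([0., 0.]), array([0., 0.]), 0.0, [[0.0, 0.0], [0.0, 0.0], [0.0, 0.0], [0.0, 0.0]], np.float64(nan))
case (np.int64(292), array([ 488. , -185.5]), array([ 76.4, 200.9]), 70.6, [[381.0, -188.0], [570.0, -255.0], [595.0, -183.0], [406.0, -116.0]], np.float64(0.0183))
  return _methods._mean(a, axis=axis, dtype=dtype,
  ret = ret.dtype.type(ret / rcount)
```

Emit:
{"fn": "play_rows", "kwargs": {
  "targets": [
    {"grip": 255,"linear": [3,3,-3],"delta_rot": [0,0,0]},
    {"grip": 255,"linear": [6,6,-7],"delta_rot": [0,0,0]},
    {"grip": 255,"linear": [8.5,8.5,-11],"delta_rot": [0,0,0]},
    {"grip": 255,"linear": [8.8,8.5,-15],"delta_rot": [0,0,0]},
    {"grip": 255,"linear": [8.8,8.5,-19],"delta_rot": [0,0,0]},
    {"grip": 255,"linear": [8.8,8.5,-21.5],"delta_rot": [0,0,0]},
    {"grip": 255,"linear": [8.8,8.5,-22.4],"delta_rot": [0,0,0]},
    {"grip": 255,"linear": [8.8,8.5,-22.4],"delta_rot": [0,0,0]},
    {"grip": 255,"linear": [8.8,8.5,-22.4],"delta_rot": [0,0,0]}
  ]
}}

```text
time: 2.75
ee_pos: [0.5283, 0.2676, 0.0091]
tcp_rot: [179.9, 0.1, -180.0]
wrist_force: [0.4, -0.0, 0.8]
opening: -0.0003
grasp_force: 0.0
```

```bash
python3 - <<'E'
from h import *
o=bot.get_obs();print(o['time'],o['ee_pos'],o['tcp_rot'],o['q'].round(1),o['wrist_force'])
a=bot.camera('wrist')
cv2.imwrite('pics/d.png',cv2.resize(a['color'],(800,600))[:,:,::-1])
E
```

```text
2.75 [0.5283498  0.26764984 0.00911935] [ 1.79938736e+02  1.15509859e-01 -1.79962992e+02] [26.9 12.1 -6.6 71.2  0.  26.8] [ 0.41534276 -0.0263686   0.84900938]
```

View pics/d.png

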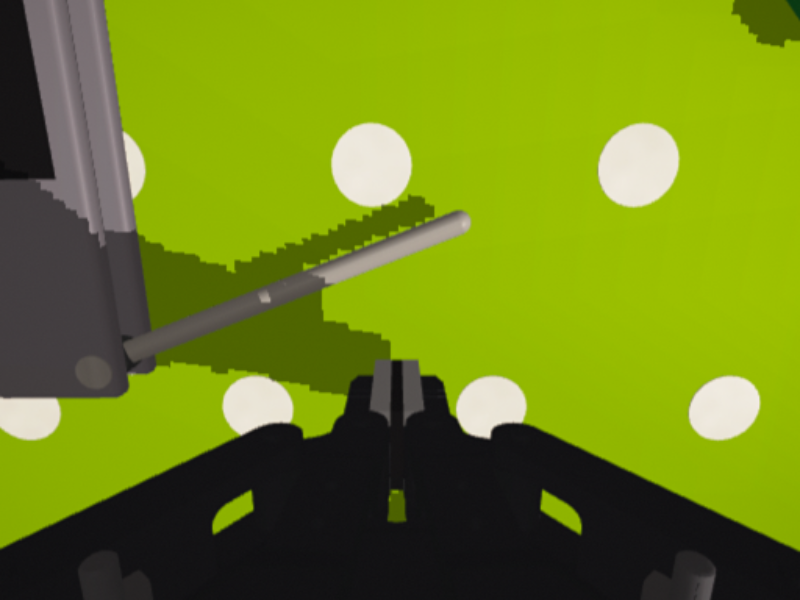

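The picture shows the rod from (130,350) to its tip at (465,220). The fingers are on its +x side, clear of it. Now I'll sweep it.

Emit:
{"fn": "play_rows", "kwargs": {
  "targets": [
    {"grip": 255,"linear": [-1.5,0,-0.2],"delta_rot": [0,0,0]},
    {"grip": 255,"linear": [-3,-0.2,-0.2],"delta_rot": [0,0,0]},
    {"grip": 255,"linear": [-4.5,-0.4,-0.2],"delta_rot": [0,0,0]},
    {"grip": 255,"linear": [-6,-0.8,-0.2],"delta_rot": [0,0,0]},
    {"grip": 255,"linear": [-7.5,-1.6,-0.2],"delta_rot": [0,0,0]},
    {"grip": 255,"linear": [-9,-2.7,-0.2],"delta_rot": [0,0,0]},
    {"grip": 255,"linear": [-10,-4,-0.2],"delta_rot": [0,0,0]},
    {"grip": 255,"linear": [-10.5,-5,-0.2],"delta_rot": [0,0,0]},
    {"grip": 255,"linear": [-10.5,-5,-0.2],"delta_rot": [0,0,0]}
  ]
}}

```text
time: 3.7
ee_pos: [0.4231, 0.2165, 0.0067]
tcp_rot: [179.9, 0.1, 180.0]
wrist_force: [0.1, -0.2, -0.1]
opening: 0.0004
grasp_force: 0.0
```

```bash
python3 - <<'E'
from h import *
o=bot.get_obs();print(o['time'],o['ee_pos'],o['wrist_force'])
a=bot.camera('wrist')
cv2.imwrite('pics/e.png',cv2.resize(a['color'],(800,600))[:,:,::-1])
t=bot.camera('top');print(fit(t,.34,.56,.13,.197,.018,.03))
E
```

```text
3.7 [0.42311632 0.21653801 0.00669999] [ 0.07166646 -0.16738969 -0.11102869]
(np.int64(644), array([451.9, 167.9]), array([ 35.9, 148.1]), 89.7, [[378.0, 150.0], [526.0, 150.0], [526.0, 186.0], [378.0, 186.0]], np.float64(0.0242))
```

View pics/e.png

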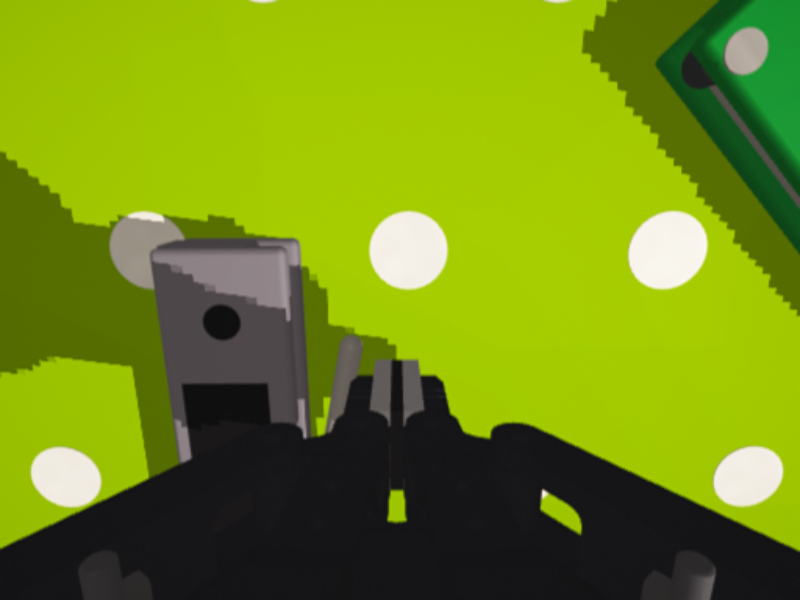

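The rod's tip is at (350,340), just beside the handle edge, and the handle hasn't moved. I'll press it in.

Emit:
{"fn": "play_rows", "kwargs": {
  "targets": [
    {"grip": 255,"linear": [0,-0.5,0],"delta_rot": [0,0,0]},
    {"grip": 255,"linear": [0,-1.0,0],"delta_rot": [0,0,0]},
    {"grip": 255,"linear": [0,-1.4,0],"delta_rot": [0,0,0]},
    {"grip": 255,"linear": [0,-1.7,0],"delta_rot": [0,0,0]},
    {"grip": 255,"linear": [0,-1.7,0],"delta_rot": [0,0,0]}
  ]
}}

```text
time: 4.3
ee_pos: [0.4227, 0.1996, 0.0052]
tcp_rot: [-180.0, -0.0, 180.0]
wrist_force: [-0.2, -0.1, -1.0]
opening: -0.0004
grasp_force: 0.0
```

```bash
python3 - <<'E'
from h import *
o=bot.get_obs();print(o['time'],o['ee_pos'],o['wrist_force'])
a=bot.camera('wrist')
cv2.imwrite('pics/f.png',cv2.resize(a['color'],(800,600))[:,:,::-1])
t=bot.camera('top');print(fit(t,.34,.56,.13,.197,.018,.03))
print(fit(a,.36,.41,.13,.22,.018,.03),fit(a,.39,.411,.188,.22,.008,.018))
E
```

```text
4.3 [0.42270841 0.19957217 0.00519264] [-0.17400692 -0.1310868  -0.96127967]
(np.int64(473), array([451.6, 166.6]), array([148.4,  36.1]), 1.0, [[377.0, 183.0], [378.0, 147.0], [526.0, 150.0], [526.0, 186.0]], np.float64(0.0242))
(np.int64(6908), array([392.8, 167.8]), array([34.7, 36.1]), 0.7, [[375.0, 186.0], [376.0, 150.0], [410.0, 150.0], [410.0, 186.0]], np.float64(0.0235)) (np.int64(15), array([409.2, 196.4]), array([19.3,  3.9]), 69.3, [[404.0, 188.0], [408.0, 187.0], [414.0, 205.0], [411.0, 206.0]], np.float64(0.0146))
```

View pics/f.png

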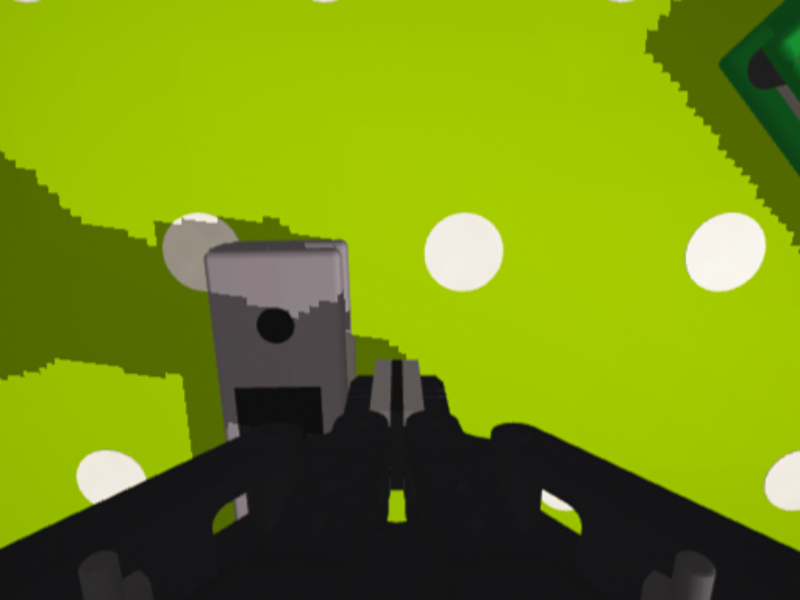

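The rod's end still shows at (352,355), a few mm proud of the edge. I'll press a little further.

Emit:
{"fn": "play_rows", "kwargs": {
  "targets": [
    {"grip": 255,"linear": [0,-0.2,0],"delta_rot": [0,0,0]},
    {"grip": 255,"linear": [0,-0.4,0],"delta_rot": [0,0,0]},
    {"grip": 255,"linear": [0,-0.5,0],"delta_rot": [0,0,0]},
    {"grip": 255,"linear": [0,-0.5,0],"delta_rot": [0,0,0]}
  ]
}}

```text
time: 4.8
ee_pos: [0.4227, 0.1948, 0.0053]
tcp_rot: [-180.0, 0.0, -180.0]
wrist_force: [0.5, 0.5, -0.1]
opening: 0.0001
grasp_force: 0.1
```

```bash
python3 - <<'E'
from h import *
o=bot.get_obs();print(o['time'],o['ee_pos'],o['wrist_force'])
a=bot.camera('wrist')
cv2.imwrite('pics/g.png',cv2.resize(a['color'][140:300,110:310],(800,600))[:,:,::-1]) 
t=bot.camera('top');print(fit(t,.34,.56,.13,.187,.02,.03))
print(fit(a,.36,.41,.13,.22,.018,.03))
E
```

```text
4.8 [0.42267942 0.19482593 0.00527407] [ 0.50634607  0.48236816 -0.06021726]
(np.int64(429), array([452.9, 162.6]), array([147. ,  35.7]), 2.8, [[379.0, 177.0], [380.0, 141.0], [527.0, 148.0], [525.0, 184.0]], np.float64(0.0243))
(np.int64(6797), array([393.3, 162.2]), array([34.8, 36.3]), 2.4, [[375.0, 180.0], [377.0, 143.0], [411.0, 145.0], [410.0, 181.0]], np.float64(0.0235))
```

View pics/g.png

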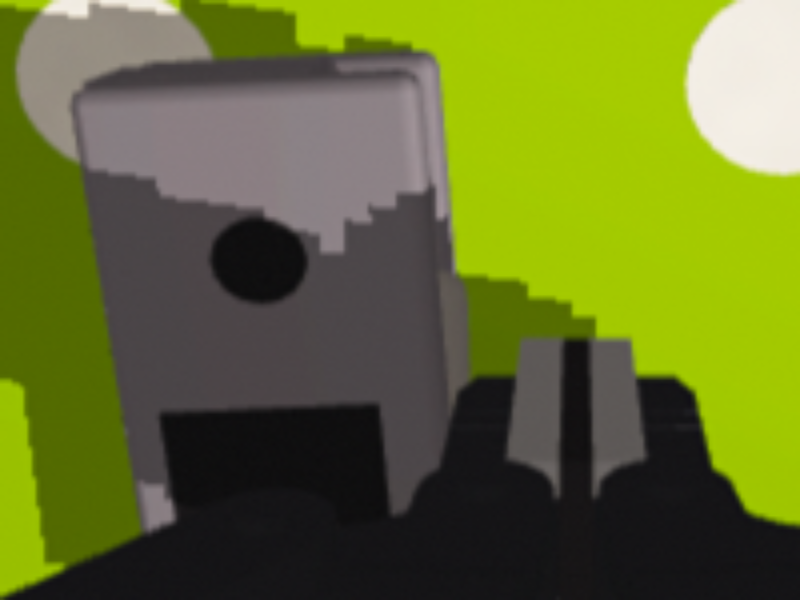

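The rod's end is still slightly proud at (455,330) and the handle has yawed about 2.5°. The thicker upper part of the finger touches the handle's edge first. A flat-pad squeeze near the rod's tip will seat it.

Emit:
{"fn": "play_rows", "kwargs": {
  "force": 20,
  "targets": [
    {"grip": 255,"linear": [0,0.8,0],"delta_rot": [0,0,0]},
    {"grip": 200,"linear": [0,0.8,4],"delta_rot": [0,0,0.02]},
    {"grip": 0,"linear": [-0.6,-1,7],"delta_rot": [0,0,0.045]},
    {"grip": 0,"linear": [-1.2,-3.2,7],"delta_rot": [0,0,0.045]},
    {"grip": 0,"linear": [-1.2,-3.2,6],"delta_rot": [0,0,0.045]},
    {"grip": 0,"linear": [-1.2,-3.2,4],"delta_rot": [0,0,0.045]},
    {"grip": 0,"linear": [-1.2,-3.2,2],"delta_rot": [0,0,0.045]},
    {"grip": 0,"linear": [-1.2,-3.2,0.1],"delta_rot": [0,0,0.045]},
    {"grip": 60,"linear": [-1.2,-3.2,0.1],"delta_rot": [0,0,0.045]},
    {"grip": 255,"linear": [-1.2,-3.2,0.1],"delta_rot": [0,0,0.045]}
  ]
}}

```text
time: 5.9
ee_pos: [0.4104, 0.1633, 0.006]
tcp_rot: [-180.0, -0.1, -177.4]
wrist_force: [-0.0, 0.1, 0.1]
opening: 0.0588
grasp_force: 0.0
```

Emit:
{"fn": "play_rows", "kwargs": {
  "force": 20,
  "targets": [
    {"grip": 255,"linear": [0,0,0],"delta_rot": [0,0,0]},
    {"grip": 255,"linear": [0,0,0],"delta_rot": [0,0,0]},
    {"grip": 255,"linear": [0,0,0],"delta_rot": [0,0,0]},
    {"grip": 255,"linear": [0,0,0],"delta_rot": [0,0,0]},
    {"grip": 255,"linear": [0,0,0],"delta_rot": [0,0,0]}
  ]
}}

```text
time: 6.4
ee_pos: [0.4114, 0.1633, 0.0073]
tcp_rot: [179.9, 0.1, -177.4]
wrist_force: [0.3, 0.8, 6.7]
opening: 0.0352
grasp_force: 21.5
```

The pads closed to 35 mm, so the rod is flush. Opening now, then up and a look.

Emit:
{"fn": "play_rows", "kwargs": {
  "targets": [
    {"grip": 120,"linear": [0,0,0.2],"delta_rot": [0,0,0]},
    {"grip": 0,"linear": [0,0,0.3],"delta_rot": [0,0,0]},
    {"grip": 0,"linear": [0,0,0.3],"delta_rot": [0,0,0]},
    {"grip": 0,"linear": [0,0,3],"delta_rot": [0,0,0]},
    {"grip": 0,"linear": [1,0,7],"delta_rot": [0,0,0]},
    {"grip": 0,"linear": [3,0.1,11],"delta_rot": [0,0,0]},
    {"grip": 0,"linear": [4,0.2,15],"delta_rot": [0,0,0]},
    {"grip": 0,"linear": [4,0.2,15],"delta_rot": [0,0,0]}
  ]
}}

```text
time: 7.2
ee_pos: [0.4536, 0.1657, 0.1615]
tcp_rot: [179.9, 0.4, -177.4]
wrist_force: [-0.5, -0.1, 0.4]
opening: 0.0855
grasp_force: 0.0
```

```bash
python3 - <<'E'
from h import *
o=bot.get_obs();print(o['time'],o['ee_pos'],o['tcp_rot'],o['wrist_force'])
a=bot.camera('wrist');t=bot.camera('top')
cv2.imwrite('pics/i.png',cv2.resize(a['color'][60:300,90:410],(800,600),interpolation=cv2.INTER_CUBIC)[:,:,::-1]) 
print(fit(t,.34,.56,.13,.192,.02,.03))
for x1 in(.42,.44,.46,.56):print(fit(a,.36,x1,.13,.21,.02,.03))
print('rod',fit(a,.38,.5,.186,.22,.008,.018))
E
```

```text
7.2 [0.453592   0.16565426 0.16145893] [ 179.8765763     0.41498014 -177.43641982] [-0.54134319 -0.1486709   0.40531187]
(np.int64(0), array([0., 0.]), array([0., 0.]), 0.0, [[0.0, 0.0], [0.0, 0.0], [0.0, 0.0], [0.0, 0.0]], np.float64(nan))
(np.int64(2066), array([398.1, 163.6]), array([44.2, 35.4]), 1.4, [[376.0, 181.0], [376.0, 145.0], [421.0, 146.0], [420.0, 182.0]], np.float64(0.0235))
(np.int64(2931), array([408.3, 163.8]), array([64.2, 36. ]), 2.3, [[375.0, 180.0], [377.0, 144.0], [441.0, 147.0], [440.0, 183.0]], np.float64(0.0236))
(np.int64(3725), array([418.3, 164.2]), array([84.2, 36. ]), 2.3, [[375.0, 180.0], [377.0, 144.0], [461.0, 148.0], [460.0, 184.0]], np.float64(0.0236))
(np.int64(6086), array([451.1, 165.5]), array([149.9,  36. ]), 2.3, [[375.0, 181.0], [377.0, 145.0], [527.0, 150.0], [525.0, 187.0]], np.float64(0.0235))
rod (np.int64(0), array([0., 0.]), array([0., 0.]), 0.0, [[0.0, 0.0], [0.0, 0.0], [0.0, 0.0], [0.0, 0.0]], np.float64(nan))
  return _methods._mean(a, axis=axis, dtype=dtype,
  ret = ret.dtype.type(ret / rcount)
```

View pics/i.png

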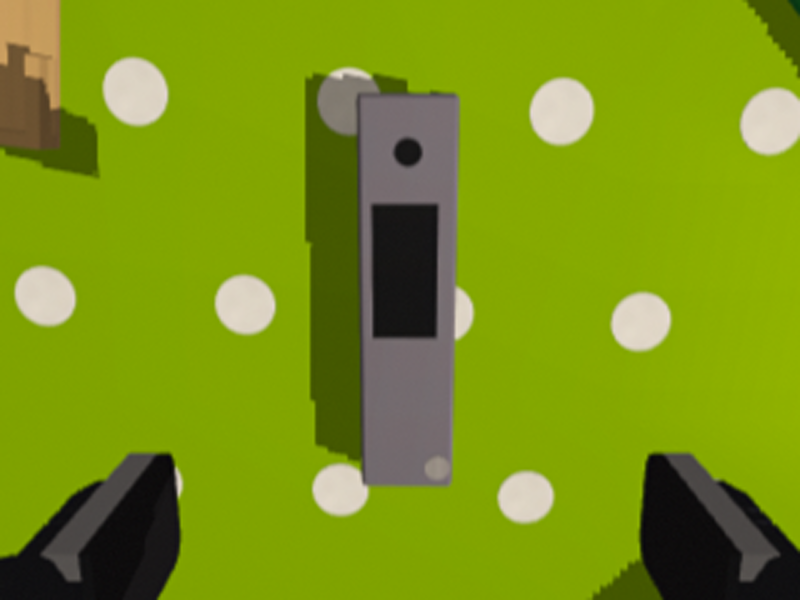

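The rod is fully inside the handle, nothing shows outside the edge. I'll grasp the handle at its centre, (0.451, 0.165).

Emit:
{"fn": "play_rows", "kwargs": {
  "force": 40,
  "targets": [
    {"grip": 0,"linear": [0,0,-4],"delta_rot": [0,0,0]},
    {"grip": 0,"linear": [0,0,-8],"delta_rot": [0,0,0]},
    {"grip": 0,"linear": [0,0,-12],"delta_rot": [0,0,0]},
    {"grip": 0,"linear": [0,0,-14],"delta_rot": [0,0,0]},
    {"grip": 0,"linear": [0,0,-14.8],"delta_rot": [0,0,0]},
    {"grip": 60,"linear": [0,0,-14.8],"delta_rot": [0,0,0]},
    {"grip": 255,"linear": [0,0,-14.8],"delta_rot": [0,0,0]},
    {"grip": 255,"linear": [0,0,-14.8],"delta_rot": [0,0,0]},
    {"grip": 255,"linear": [0,0,-14.8],"delta_rot": [0,0,0]},
    {"grip": 255,"linear": [0,0,-14.8],"delta_rot": [0,0,0]}
  ]
}}

```text
time: 8.3
ee_pos: [0.4516, 0.1653, 0.0097]
tcp_rot: [180.0, 0.1, -177.4]
wrist_force: [0.1, -0.8, 6.1]
opening: 0.0351
grasp_force: 40.5
```

Emit:
{"fn": "play_rows", "kwargs": {
  "targets": [
    {"grip": 255,"linear": [0,0,0],"delta_rot": [0,0,0]},
    {"grip": 255,"linear": [0,0,1],"delta_rot": [0,0,0]},
    {"grip": 255,"linear": [0,0,3],"delta_rot": [0,0,0]},
    {"grip": 255,"linear": [0,0,6],"delta_rot": [0,0,0]},
    {"grip": 255,"linear": [0,0,9],"delta_rot": [0,0,0]},
    {"grip": 255,"linear": [0,0,9],"delta_rot": [0,0,0]}
  ]
}}

```text
time: 8.9
ee_pos: [0.4526, 0.1657, 0.1031]
tcp_rot: [179.9, 0.4, -177.4]
wrist_force: [0.1, 0.8, -2.1]
opening: 0.0347
grasp_force: 40.5
```

```bash
python3 - <<'E'
from h import *
o=bot.get_obs();print(o['time'],o['ee_pos'],o['tcp_rot'],o['wrist_force'],o['opening'],o['q'].round(0))
a=bot.camera('wrist');t=bot.camera('top')
print(fit(a,.34,.44,.1,.21,.09,.14))
print('case',fit(t,.3,.65,-.3,-.06,.013,.03))
E
```

```text
8.9 [0.45260684 0.16566413 0.1030836 ] [ 179.88719629    0.36071235 -177.40709819] [ 0.06494587  0.8495619  -2.10991472] 0.03465372271224523 [ 20.  -5. -14.  81.  -0.  18.]
(np.int64(12626), array([409.1, 167.5]), array([63.6, 41.9]), 2.4, [[376.0, 187.0], [378.0, 145.0], [442.0, 148.0], [440.0, 190.0]], np.float64(0.1168))
case (np.int64(294), array([ 487.6, -185.7]), array([ 77.1, 200.8]), 70.5, [[380.0, -188.0], [569.0, -255.0], [595.0, -183.0], [406.0, -116.0]], np.float64(0.018))
```

Emit:
{"fn": "play_rows", "kwargs": {
  "targets": [
    {"grip": 255,"linear": [0.2,-2.5,0],"delta_rot": [0,0,-0.03]},
    {"grip": 255,"linear": [0.6,-6.5,0],"delta_rot": [0,0,-0.08]},
    {"grip": 255,"linear": [1,-11,0],"delta_rot": [0,0,-0.13]},
    {"grip": 255,"linear": [1.5,-15.5,0],"delta_rot": [0,0,-0.18]},
    {"grip": 255,"linear": [2,-20,0],"delta_rot": [0,0,-0.23]},
    {"grip": 255,"linear": [2.5,-24.5,0],"delta_rot": [0,0,-0.28]},
    {"grip": 255,"linear": [3,-29,0],"delta_rot": [0,0,-0.33]},
    {"grip": 255,"linear": [3.4,-33,0],"delta_rot": [0,0,-0.37]},
    {"grip": 255,"linear": [3.6,-34.9,0],"delta_rot": [0,0,-0.382]},
    {"grip": 255,"linear": [3.6,-34.9,0],"delta_rot": [0,0,-0.382]}
  ]
}}

```text
time: 10.0
ee_pos: [0.4858, -0.1861, 0.0965]
tcp_rot: [-180.0, -0.1, 160.5]
wrist_force: [0.7, -0.3, -2.6]
opening: 0.0351
grasp_force: 40.6
```

```bash
python3 - <<'E'
from h import *
o=bot.get_obs();print(o['time'],o['ee_pos'],o['tcp_rot'],o['wrist_force'],o['opening'])
a=bot.camera('wrist')
cv2.imwrite('pics/j.png',cv2.resize(a['color'],(800,600))[:,:,::-1])
print(fit(a,.3,.65,-.3,-.06,.013,.03))
print('held',fit(a,.3,.65,-.3,-.06,.105,.125))
E
```

```text
10.0 [ 0.48580883 -0.18611257  0.09648345] [-1.79980961e+02 -1.48708174e-01  1.60500243e+02] [ 0.72590332 -0.26818034 -2.57253481] 0.03508793425396674
(np.int64(2575), array([ 487.6, -183.6]), array([ 76.3, 201.4]), 70.5, [[380.0, -186.0], [570.0, -253.0], [595.0, -181.0], [405.0, -114.0]], np.float64(0.0174))
held (np.int64(21082), array([ 469., -177.]), array([ 61. , 115.9]), 58.8, [[404.0, -173.0], [503.0, -233.0], [534.0, -181.0], [435.0, -121.0]], np.float64(0.1105))
```

View pics/j.png

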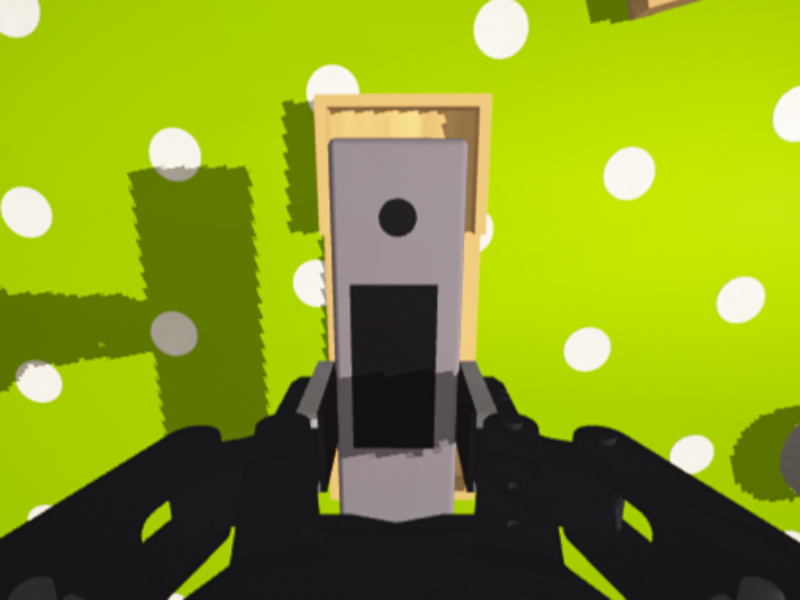

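The handle is centred over the case and aligned with it, with the fingers over the notches. Lowering now.

Emit:
{"fn": "play_rows", "kwargs": {
  "targets": [
    {"grip": 255,"linear": [0,0,-2],"delta_rot": [0,0,0]},
    {"grip": 255,"linear": [0,0,-4.5],"delta_rot": [0,0,0]},
    {"grip": 255,"linear": [0,0,-6.3],"delta_rot": [0,0,0]},
    {"grip": 255,"linear": [0,0,-7.3],"delta_rot": [0,0,0]},
    {"grip": 255,"linear": [0,0,-8],"delta_rot": [0,0,0]},
    {"grip": 255,"linear": [0,0,-8.3],"delta_rot": [0,0,0]},
    {"grip": 255,"linear": [0,0,-8.4],"delta_rot": [0,0,0]},
    {"grip": 255,"linear": [0,0,-8.4],"delta_rot": [0,0,0]}
  ]
}}

```text
time: 10.85
ee_pos: [0.4871, -0.1841, 0.0149]
tcp_rot: [-180.0, 0.1, 160.7]
wrist_force: [-0.1, -0.1, -1.7]
opening: 0.0346
grasp_force: 40.6
```

Emit:
{"fn": "play_rows", "kwargs": {
  "targets": [
    {"grip": 255,"linear": [0,0,-0.1],"delta_rot": [0,0,0]},
    {"grip": 255,"linear": [0,0,-0.1],"delta_rot": [0,0,0]},
    {"grip": 130,"linear": [0,0,-0.1],"delta_rot": [0,0,0]},
    {"grip": 70,"linear": [0,0,-0.1],"delta_rot": [0,0,0]},
    {"grip": 70,"linear": [0,0,0],"delta_rot": [0,0,0]},
    {"grip": 70,"linear": [0,0,1],"delta_rot": [0,0,0]},
    {"grip": 70,"linear": [0,0,4],"delta_rot": [0,0,0]},
    {"grip": 70,"linear": [0,0,8],"delta_rot": [0,0,0]},
    {"grip": 70,"linear": [0,0,12],"delta_rot": [0,0,0]},
    {"grip": 70,"linear": [0,0,12],"delta_rot": [0,0,0]}
  ]
}}

```text
time: 11.85
ee_pos: [0.4889, -0.1849, 0.1409]
tcp_rot: [-180.0, 0.5, 160.7]
wrist_force: [1.1, -0.4, 1.0]
opening: 0.0616
grasp_force: 0.0
```

```bash
python3 - <<'E'
from h import *
o=bot.get_obs();print(o['time'],o['ee_pos'],o['wrist_force'],o['opening'])
a=bot.camera('wrist')
cv2.imwrite('pics/k.png',cv2.resize(a['color'],(800,600))[:,:,::-1])
print(fit(a,.3,.65,-.3,-.06,.024,.034))
E
```

```text
11.85 [ 0.48894501 -0.18489849  0.14092754] [ 1.08888384 -0.41898906  1.04086807] 0.06160287455073631
(np.int64(7151), array([ 486.6, -183.6]), array([ 36.1, 149.3]), 70.5, [[410.0, -176.0], [551.0, -226.0], [563.0, -192.0], [422.0, -142.0]], np.float64(0.0276))
```

View pics/k.png

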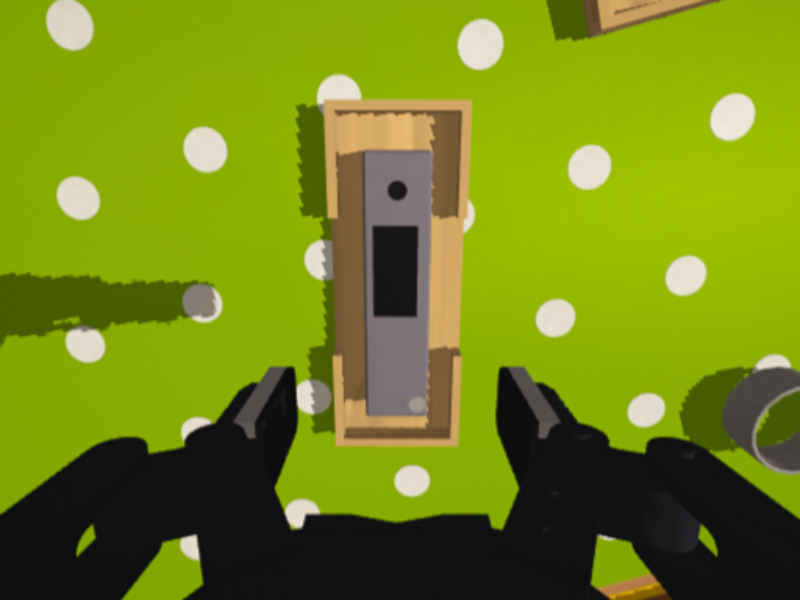

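The thermometer lies flat in the case at (397,283), display up, top at 27.6 mm, with the rod folded and the gripper clear.

```bash
python3 -c "
from workcell import bot
print(bot.job_done())"
```

```text
the job is handed in; nothing more can be done
None
```

The probe was swung shut on the table, and the folded thermometer was laid flat, display up, in the long bamboo case and released; I handed the job in at about 12 s of the 58 s allowed.

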